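# Load the sprung-lid flight case and press it shut

### The job

Set the small brown parcel into the empty foam pocket of the open blue flight case, then push the heavy sprung lid down with a steady hand so that it does not slam, and press it home until the front catch snaps over the strike bar. It needs a firm press, but never push harder than 25 newtons, and leave the other things on the table where they are.

Things in the scene. Friction and masses are not known exactly. Their poses are not given: they have to be found in the camera images.
- parcel: small closed brown cardboard parcel, loose, 0.14 kg, standing on the table. Its body is 64 mm along its own x, 86 mm along its own y and 51 mm high (a paper label curls up to 63 mm). Origin: centre of the underside, z up. Grip it across the 64 mm (its own x)
- case: blue flight case, aluminium edges, fixed, 220 mm deep (own x), 300 mm wide (own y). Origin: centre of its underside, which levelling feet hold 0 to 6 mm above the table; rim 100 mm above the origin, walls 7 mm. Front, with the catch, faces own -x; hinge at the back. Dark foam inside, top at 40 mm, with two yellow-floored pockets: one empty and, at +y, one with a padded mailer
- pocket (a point): centre of the empty pocket's floor, 20 mm above the case's origin; axes as the case's. The pocket is 97 mm along x, 72 mm along y and 20 mm deep: the parcel fits with its long side along the case's x and 4 to 5 mm of play each way, standing 31 mm out of the foam
- lid_hinge (a point): middle of the lid's hinge axis, at x = +110 mm, z = 100 mm in the case's frame; the axis runs along the case's y. Axes as the case's
- lid: the lid: blue panel with aluminium edges, 221 mm from hinge to front edge, 300 mm wide, 22 mm thick, about 0.95 kg. Origin on the hinge axis; own -x runs from hinge to front edge, own z is the outward normal (up when shut), outer face at z = +22 mm. Hinge springs more than carry its weight: untouched it swings up to its stop; pushing it down takes about 1 to 5 N at lid_push
- lid_push (a point): the place to push: middle of the lid's outer face, 190 mm from the hinge axis towards the front edge (31 mm short of that edge). Axes as the lid's
- lid_angle (a joint): angle of the lid, rad: 1.30 at its open stop, where it starts (leaning 16 degrees to the front). Nominally 0 fully home; but the front plate that carries catch and seal is set by hand up to 5 mm higher, which the pose of hook shows only roughly, so home lies anywhere from 0 to 0.027: go by the feel and the snap
- catch (a joint): angle of the steel spring catch in the middle of the case's front, rad: 0 is rest (hook upright); the passing strike bar pushes it outwards to about 0.13 and it snaps back to 0 over the bar
- scanner: grey and black hand barcode scanner lying on its side, 168x152x36 mm; bystander. Origin: centre of the underside
- marker_black: white marker with black cap, 137x18x19 mm, lying; bystander. Origin: centre of the underside
- strike (a point): centre of the round steel strike bar on the middle of the lid's front edge, 234 mm from the hinge axis. From 17 mm above home it rides down the catch's sloping nose (rising to 7 to 13 N at lid_push, then easing: not yet the snap); over the last 4 mm a rubber seal is squeezed too, 12 to 17 N, until the catch snaps within about 1 mm of home. Then come a few N more and a hard stop
- tape_measure: yellow pocket tape measure standing on the table, 34x101x64 mm; bystander. Origin: centre of the underside of its case
- staple_box: small green cardboard box, 38x75x24 mm; bystander. Origin: centre of the underside
- hook (a point): on the catch: underside of its nose, straight above the strike bar when latched; z up. Latched, the centre of the strike bar lies about 4 mm below it; not latched, it is above it or in front of it with the catch pushed out
There are look-alikes about, which are no part of the job. What is shaped like the parcel but orange or turquoise is not meant.

How it is judged:
By the outcome, as a careful person would: the job done as asked, in the order asked, and still so for the second after the job is handed in, with the robot touching nothing.
It also fails if it takes over 72 s, if anything falls off the work surface, if the arm or the gripper's body presses on something with over 40 N, if the wrist force passes 120 N, or if a joint passes its speed limit or range.

### The arm

A 7-joint arm with a two-finger parallel gripper is mounted at the origin on a cart in front of the work surface, level with it; the furniture and walls round the work are solid. World frame = base frame: x ahead of the robot, y to its left, z up, the work surface at z = 0. Lengths are in m, angles in rad, forces in N, time in s.
With the tool pointing down it reaches from about 0.375 to 0.925 m from the base axis. Payload 3.1 kg.
Tool frame: the origin (TCP) lies on the centre line of the jaws, within the pads' length; the fingertips stand 19 mm ahead of it and the grasp point (between the pads) is the TCP; z points along the fingers, y is the line along which they close (so a half turn about z gives the same grasp; the last joint's range is limited). The gripper opens to 85 mm and grips with 20 to 120 N. Pads are 22 mm wide; open, the fingers measure 114 mm over their backs; the gripper's body (76 mm by 85 mm) begins 54 mm behind the grasp point. The pads swing forward as they close: fully open they stand 13 mm farther back than shut.
Start: joints at [-1.29, 0.383, 0.044, 1.598, -0.018, 1.161, -0.05], TCP at [0.24, 0.604, 0.25] pointing down, gripper open.
Joint ranges: [-2.61, 2.61], [-0.41, 2.15], [-1.48, 1.57], [0, 2.5], [-1.57, 4.71], [0.05, 1.97], [-2.85, 2.85]. Speed limits (rad/s): [2.79, 2.79, 3.14, 3.14, 3.14, 3.14, 3.14].

### API

Orientations are given as a unit quaternion [x, y, z, w].
In Python, from rig import readout, get_image, sign_off gives the robot as it stands.
- The arm moves only by the shell command python3 -m crank 'ROWS' [FORCE]. ROWS is JSON, a list that holds one entry, the list of rows, each a list of 7 numbers: the shift along the tool's x, y, z in cm, then the turn, a rotation vector about the tool's x, y, z in degrees, then the finger opening in cm, from 0 to 8.54. A call has 1 to 12 rows; each row shifts and turns the commanded pose from where the row before left it, along the tool's axes as they then stand; what a row does not reach is not made up. A row lasts 1/10 s, in which the tool goes at most 50 mm and 8.59 degrees, less where a joint would pass 70% of its speed; a pose out of reach is approached as far as the arm can. A call is refused whole if a number of a shift passes 5 or a number of a turn 8.59, either way. A call with a gripper value outside its range is refused whole. The fingers move at their own pace and stop on an object; FORCE is the grip in N (left out, the last holds). Time passes only in rows, so rows that do not move let the fingers close. It gives the time, the measured TCP pose, the force, the opening and the grip force at its end, in the units of the state.
- readout.sense(): the state, without advancing time (a new reading comes with each control period).
- get_image(name): name is "side" or "top"; returns a dict with "frame" (420x560x3 uint8, red, green, blue), "fx", "fy", "cx", "cy" (pixels), "world_from_camera" (4x4, takes a point from camera to world coordinates). Camera axes: x right, y down, z forward; pixel columns grow to the right and rows downward; lengths in m; the calibration is good to about 2 mm. A picture is of the moment at which its call begins. There is no depth.
- sign_off(): hands the job in; it is judged then, once.
The state is a dict: "time_s": time; "joint_pos": joint angles; "qd": joint speeds; "joint_torque": joint torques, N m; "eef_pos": TCP position; "eef_rot": TCP orientation; "wrist_force": force on the tool from outside, world axes, zero at the start; "ft_torque": the same for the moment, N m; "finger_gap": finger opening in m; "grip_force": force on a finger pad.
Only numpy, scipy, OpenCV 4.12 (cv2) and the standard library are available. Lean on these libraries where they do the work, as an engineer would, in place of code of your own. Each camera call takes 0.05 s, during which the arm holds its last target. There are 200 camera calls.

## Working session

There is one attempt and no reset: what is moved stays moved. The work goes in short steps, Python scripts to look and compute and a shell command to move; the robot and the scene stay as the last step left them, time stands still between calls to the robot, and variables do not carry over. Pictures are saved under pics/ and viewed, at most 10 in all, crops included, and the job is handed in when it is done.

```bash
mkdir -p pics; ls
python3 - <<'E'
from rig import readout, get_image
import cv2, numpy as np
s=readout.sense(); print(s)
for n in("top","side"):
    g=get_image(n); cv2.imwrite(f"pics/{n}0.png",g["frame"][:,:,::-1]); print(n,g["fx"],g["fy"],g["cx"],g["cy"],np.round(g["world_from_camera"],3).tolist())
E
```

```text
pics
{'time_s': 0.0, 'joint_pos': array([-1.28978548,  0.38384195,  0.04381424,  1.59960161, -0.01793308,
        1.16120832, -0.04993258]), 'qd': array([-1.36927239e-03, -4.28660812e-04, -5.26182887e-05, -8.48908847e-04,
        2.14613433e-04,  5.16147039e-04, -5.60742692e-04]), 'joint_torque': array([-4.73187629e-04, -4.33462250e+01,  1.02436189e+00, -2.49512243e+01,
        1.05935766e-02,  1.12296932e-02, -7.83135221e-06]), 'eef_pos': array([0.24002789, 0.60307918, 0.24886949]), 'eef_rot': array([ 1.88249378e-01,  9.82120356e-01, -1.31871914e-03, -1.98832927e-04]), 'wrist_force': array([ 0.59340282, -0.73347999, -0.37864846]), 'ft_torque': array([-0.00476896,  0.00408948, -0.00187042]), 'grip_force': 0.0, 'finger_gap': 0.0854290246851976}
top 420.4183746621772 420.4183746621772 281.64708567984667 204.8512654586348 [[-0.027, -0.979, 0.202, 0.332], [-1.0, 0.025, -0.01, 0.002], [0.004, -0.203, -0.979, 1.323], [0.0, 0.0, 0.0, 1.0]]
side 474.6616820046937 474.6616820046937 274.7012174469029 208.46987488077087 [[0.78, 0.484, -0.397, 1.143], [0.626, -0.597, 0.503, -0.713], [0.006, -0.64, -0.768, 1.208], [0.0, 0.0, 0.0, 1.0]]
```

View pics/top0.png

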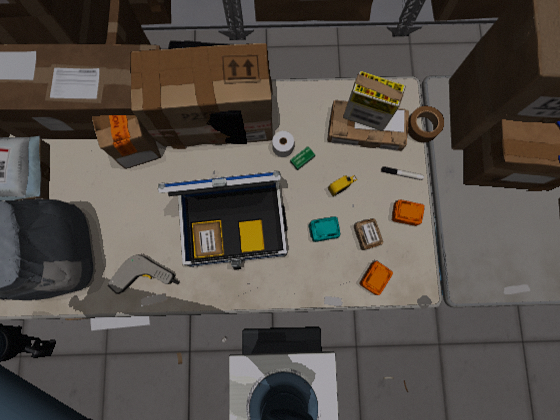

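View pics/side0.png

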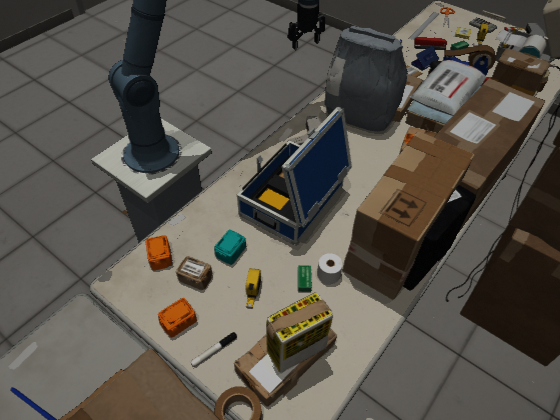

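Top view: the brown parcel is at (368,234). Possible mix-ups are turquoise (324,229), orange (408,211) and (376,277), and the brown padded mailer in the case at (207,238). The empty pocket is at (251,236). I choose (368,234) and check it in a close crop along with the case.

Run:
```python
import cv2, numpy as np
t=cv2.imread("pics/top0.png"); s=cv2.imread("pics/side0.png")
a=cv2.resize(t[205:265,335:405],None,fx=5.5,fy=5.5,interpolation=cv2.INTER_CUBIC)  # 385x330
b=cv2.resize(s[245:300,165:225],None,fx=6,fy=6,interpolation=cv2.INTER_CUBIC)
im=np.zeros((330,760,3),np.uint8); im[:,:385]=a; im[:330,390:750]=b
cv2.imwrite("pics/parc.png",im)
cv2.imwrite("pics/case.png",cv2.resize(t[165:275,150:300],None,fx=5.3,fy=5.3,interpolation=cv2.INTER_CUBIC))
```

```text
(no output)
```

View pics/parc.png

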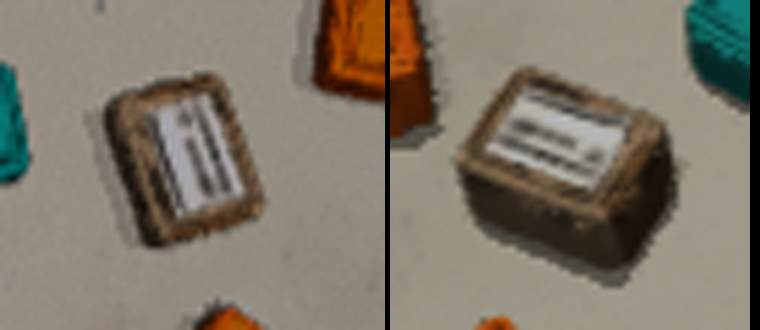

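View pics/case.png

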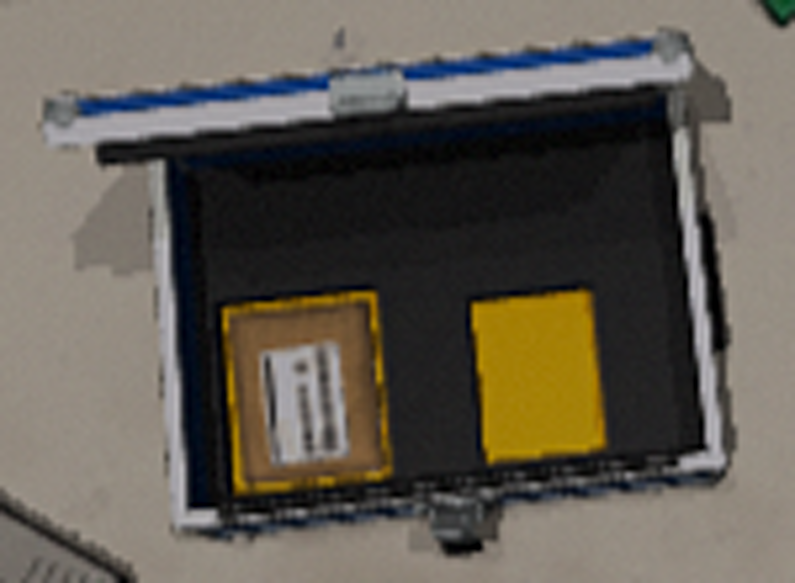

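Crops: the parcel is brown with a paper label, standing upright, with top-face corners in the top crop near (128,95), (213,78), (262,205), (165,240). The empty pocket's floor corners are near (472,300), (590,290), (605,448), (487,464), and the front rim corners near (180,522) and (722,468).

```bash
cat > h.py <<'E'
import numpy as np
from rig import readout,get_image
def plane(g,px,z):
    px=np.atleast_2d(px).astype(float); T=g["world_from_camera"]
    d=np.c_[(px[:,0]-g["cx"])/g["fx"],(px[:,1]-g["cy"])/g["fy"],np.ones(len(px))]@T[:3,:3].T
    return T[:3,3]+d*((z-T[2,3])/d[:,2])[:,None]
def proj(g,P):
    T=g["world_from_camera"]; c=(np.atleast_2d(P)-T[:3,3])@T[:3,:3]
    return np.c_[c[:,0]/c[:,2]*g["fx"]+g["cx"],c[:,1]/c[:,2]*g["fy"]+g["cy"]]
def quad(n,P):
    e1=P[1]-P[0]+P[2]-P[3]; e2=P[3]-P[0]+P[2]-P[1]
    f=lambda e:(round(np.linalg.norm(e[:2])/2*1000,1),round(np.degrees(np.arctan2(e[1],e[0])),1))
    print(n,np.round(P.mean(0),4),f(e1),f(e2))
E
python3 - <<'E'
from h import *
t=get_image("top"); s=get_image("side"); A=np.array
quad("parc top",plane(t,A([[128,95],[213,78],[262,205],[165,240]])/5.5+[335,205],.051))
quad("parc side",plane(s,(A([[462,158],[525,72],[662,125],[600,212]])-[390,0])/6+[165,245],.051))
quad("pocket",plane(t,A([[472,300],[590,290],[605,448],[487,464]])/5.3+[150,165],.023))
P=plane(t,A([[178,525],[722,468]])/5.3+[150,165],.103); print(P, np.linalg.norm(P[1]-P[0]))
d=P[0]-P[1]; print("case y axis deg",np.degrees(np.arctan2(d[1],d[0])))
E
```

```text
parc top [ 0.5006 -0.2775  0.051 ] (np.float64(53.1), np.float64(-75.7)) (np.float64(78.7), np.float64(-166.3))
parc side [ 0.505  -0.2769  0.051 ] (np.float64(54.6), np.float64(102.1)) (np.float64(75.1), np.float64(15.3))
pocket [0.5054 0.085  0.023 ] (np.float64(69.5), np.float64(-85.2)) (np.float64(95.6), np.float64(-175.4))
[[ 0.41794482  0.27651906  0.103     ]
 [ 0.44097866 -0.01964448  0.103     ]] 0.29705791131976744
case y axis deg 94.44717296825579
```

```bash
python3 -m crank '[[[0,0,0,0,0,-7.1,8.54],[0,0,0,0,0,-7.1,8.54],[0,0,0,0,0,-7.1,8.54],[0,0,0,0,0,-7.1,8.54],[0,0,0,0,0,-7.1,8.54],[-1,-4.3,0,0,0,0,8.54],[-1,-4.3,0,0,0,0,8.54],[-1,-4.3,0,0,0,0,8.54],[0,0,0,0,0,0,8.54]]]'; python3 -c "
from h import *
print(readout.sense()['joint_pos'])"
```

```text
time_s: 1.1
eef_pos: [0.3061, 0.4782, 0.2496]
eef_rot: [-0.114, 0.993, -0.003, 0.001]
wrist_force: [0.4, 0.5, -0.1]
finger_gap: 0.0854
grip_force: 0.0
[-1.06776814  0.23299373 -0.01030042  1.7967336   0.00785759  1.11599478
  0.71888055]
```

```bash
python3 -m crank '[[[-1,-4.3,0,0,0,0,8.54],[-1,-4.3,0,0,0,0,8.54],[-1,-4.3,0,0,0,0,8.54],[-1,-4.3,0,0,0,0,8.54],[-1,-4.3,0,0,0,0,8.54],[0.7,-4.3,0,0,0,0,8.54],[0.7,-4.3,0,0,0,0,8.54],[0.7,-4.3,0,0,0,0,8.54],[0.7,-4.3,0,0,0,0,8.54]]]' && python3 -m crank '[[[0.7,-4.3,0,0,0,0,8.54],[0.7,-4.3,0,0,0,0,8.54],[0.7,-4.3,0,0,0,0,8.54],[0.7,-4.3,0,0,0,0,8.54],[-0.2,-4.6,0,0,0,0,8.54],[-0.2,-4.6,0,0,0,0,8.54],[-0.2,-4.6,0,0,0,0,8.54],[-0.2,-4.6,0,0,0,0,8.54],[0,0,0,0,0,0,8.54]]]';  python3 -c "
from h import *
print(readout.sense()['joint_pos'])"
```

```text
time_s: 2.0
eef_pos: [0.4139, 0.1138, 0.2503]
eef_rot: [-0.12, 0.993, 0.0, 0.0]
wrist_force: [0.8, -0.7, 0.7]
finger_gap: 0.0856
grip_force: 0.0
time_s: 2.9
eef_pos: [0.4796, -0.2426, 0.2509]
eef_rot: [-0.115, 0.993, -0.003, -0.0]
wrist_force: [-0.0, -0.3, -0.5]
finger_gap: 0.0854
grip_force: 0.0
[-0.24876196  0.19383309  0.71609039  1.8985025  -0.13613288  1.09613716
  2.32215926]
```

```bash
python3 -m crank '[[[-0.75,-1.95,0,0,0,-0.8,8.54],[-0.75,-1.95,0,0,0,0,8.54],[0,0,4,0,0,0,8.54],[0,0,4,0,0,0,8.54],[0,0,3,0,0,0,8.54],[0,0,0,0,0,0,8.54]]]'
python3 - <<'E'
from h import *
import cv2
t=get_image("top")["frame"];s=get_image("side")["frame"]
a=cv2.resize(t[190:270,325:415],None,fx=4.2,fy=4.2,interpolation=cv2.INTER_CUBIC)
b=cv2.resize(s[220:300,150:240],None,fx=4.2,fy=4.2,interpolation=cv2.INTER_CUBIC)
cv2.imwrite("pics/g1.png",np.hstack([a,b])[:,:,::-1])
E
```

```text
time_s: 3.5
eef_pos: [0.5001, -0.2661, 0.1355]
eef_rot: [-0.128, 0.992, 0.003, -0.005]
wrist_force: [-0.5, 0.2, -0.2]
finger_gap: 0.0856
grip_force: 0.0
```

View pics/g1.png

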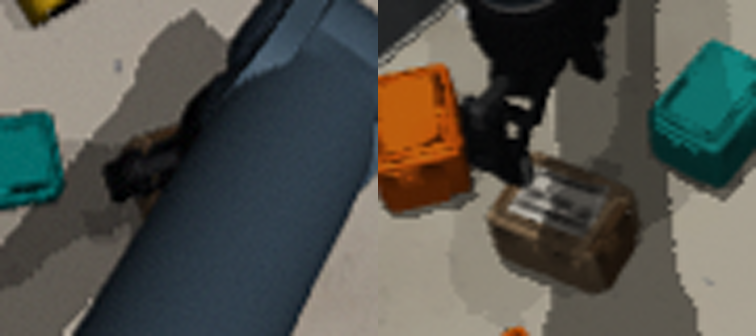

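The crops show the open jaws straddling the brown parcel, with the turquoise and orange boxes clear of the fingers. The TCP is about 1 cm short in y, so I will settle and read again.

```bash
python3 -m crank '[[[0,0,0,0,0,0,8.54],[0,0,0,0,0,0,8.54]]]';  python3 -c "
from h import *
print(readout.sense()['joint_pos'])"
```

```text
time_s: 3.8
eef_pos: [0.5052, -0.27, 0.1426]
eef_rot: [-0.127, 0.992, -0.001, 0.002]
wrist_force: [-0.0, -0.1, -0.7]
finger_gap: 0.0851
grip_force: 0.0
[-0.12194968  0.42051123  0.65630634  1.90587036 -0.32058367  0.91626737
  2.5149783 ]
```

```bash
python3 -m crank '[[[0.35,-0.63,0,0,0,0,8.54],[0,0,2.5,0,0,0,8.54],[0,0,2.5,0,0,0,8.54],[0,0,2.5,0,0,0,8.54],[0,0,1.3,0,0,0,8.54],[0,0,0,0,0,0,8.54],[0,0,0,0,0,0,8.54]]]'
```

```text
time_s: 4.5
eef_pos: [0.5022, -0.2772, 0.0531]
eef_rot: [-0.127, 0.992, -0.0, 0.0]
wrist_force: [0.1, -0.5, 0.5]
finger_gap: 0.085
grip_force: 0.0
```

Well centred; finish the descent and close.

```bash
python3 -m crank '[[[0,0,1.1,0,0,0,8.54],[0,0,0,0,0,0,8.54],[0,0,0,0,0,0,5.5],[0,0,0,0,0,0,5.5],[0,0,0,0,0,0,5.5],[0,0,0,0,0,0,5.5],[0,0,0,0,0,0,5.5],[0,0,0,0,0,0,5.5]]]' 40 && python3 -m crank '[[[0,0,-2,0,0,0,5.5],[0,0,-3,0,0,0,5.5],[0,0,-4,0,0,0,5.5],[0,0,-4,0,0,0,5.5],[0,0,-4,0,0,0,5.5],[0,0,0,0,0,0,5.5],[0,0,0,0,0,0,5.5]]]'; python3 -c "
from h import *
print(readout.sense()['joint_pos'])"
```

```text
time_s: 5.3
eef_pos: [0.5022, -0.2767, 0.0418]
eef_rot: [-0.127, 0.992, -0.0, 0.0]
wrist_force: [-0.2, -0.3, 4.0]
finger_gap: 0.0627
grip_force: 45.8
time_s: 6.0
eef_pos: [0.5018, -0.2762, 0.2116]
eef_rot: [-0.127, 0.992, 0.0, 0.001]
wrist_force: [-0.4, -0.1, -2.0]
finger_gap: 0.0629
grip_force: 45.4
[-0.16136603  0.33053592  0.70923497  1.85287844 -0.2476784   1.04661733
  2.47191785]
```

```bash
python3 -m crank '[[[0,0,0,0,0,5,5.5],[0,0,0,0,0,5,5.5],[-0.36,4,0,0,0,0,5.5],[-0.36,4,0,0,0,0,5.5],[-0.36,4,0,0,0,0,5.5],[-0.36,4,0,0,0,0,5.5],[-0.36,4,0,0,0,0,5.5],[-0.36,4,0,0,0,0,5.5],[-0.36,4,0,0,0,0,5.5],[0,0,0,0,0,0,5.5],[0,0,0,0,0,0,5.5]]]';  python3 -c "
from h import *
print(readout.sense()['joint_pos'])"
```

```text
time_s: 7.1
eef_pos: [0.5025, 0.0062, 0.209]
eef_rot: [-0.042, 0.999, -0.001, -0.002]
wrist_force: [-0.1, -0.2, -0.3]
finger_gap: 0.063
grip_force: 45.3
[-0.66449537  0.16525081  0.62431694  2.00963069 -0.1127264   1.00525198
  1.66961314]
```

```bash
python3 -m crank '[[[-0.45,4,0,0,0,0,5.5],[-0.45,3.85,0,0,0,0,5.5],[0,0,1.5,0,0,0,5.5],[0,0,1.5,0,0,0,5.5],[0,0,0,0,0,0,5.5],[0,0,0,0,0,0,5.5],[0,0,0,0,0,0,5.5]]]'
python3 - <<'E'
from h import *
import cv2
t=get_image("top")["frame"];s=get_image("side")["frame"]
a=cv2.resize(t[180:280,170:300],None,fx=3,fy=3,interpolation=cv2.INTER_CUBIC)
b=cv2.resize(s[140:240,225:325],None,fx=4,fy=4,interpolation=cv2.INTER_CUBIC)
b2=np.zeros((400,390,3),np.uint8); b2[:300]=a
cv2.imwrite("pics/p1.png",np.hstack([b2,b])[:,:,::-1])
E
```

```text
time_s: 7.8
eef_pos: [0.5075, 0.0824, 0.1816]
eef_rot: [-0.039, 0.999, -0.0, 0.0]
wrist_force: [0.5, 0.3, 0.2]
finger_gap: 0.0628
grip_force: 45.3
```

View pics/p1.png

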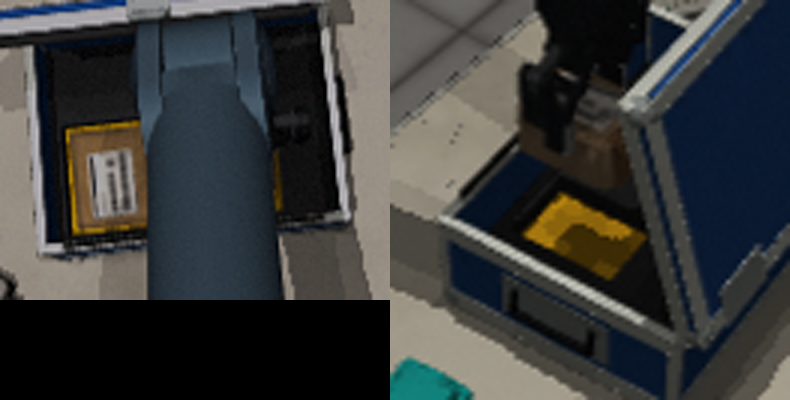

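The side crop shows the parcel's lower edge from (521,150) to (603,188), above the empty pocket, whose floor corners are at about (525,232), (552,190), (648,240), (607,280). I check both numerically.

Run:
```python
from h import *
s=get_image("side"); c=lambda p:(np.array(p)-[390,0])/4+[225,140]
P=plane(s,c([[521,150],[603,188]]),.1396); print(P,np.linalg.norm(P[1]-P[0]))
R=lambda a:np.array([[np.cos(a),-np.sin(a)],[np.sin(a),np.cos(a)]])
print("exp",readout.sense()['eef_pos'][:2]+(R(np.radians(4.5))@np.array([[-.043,.043],[-.032,-.032]])).T)
Q=plane(s,c([[525,232],[552,190],[648,240],[607,280]]),.023); print(Q); quad("pk",Q)
```

```text
[[0.47198371 0.05060535 0.1396    ]
 [0.54607718 0.05944302 0.1396    ]] 0.0746186784075016
exp [[0.4672731  0.04802723]
 [0.55300799 0.05477471]]
[[0.46142107 0.06447157 0.023     ]
 [0.44891602 0.11483603 0.023     ]
 [0.54584625 0.12167099 0.023     ]
 [0.5461755  0.06677063 0.023     ]]
pk [0.5006 0.0919 0.023 ] (np.float64(53.0), np.float64(97.0)) (np.float64(91.0), np.float64(2.9))
```

```bash
python3 -m crank '[[[0.3,0.1,0,0,0,0,5.5],[0,0,2,0,0,0,5.5],[0,0,2,0,0,0,5.5],[0,0,2,0,0,0,5.5],[0,0,1.6,0,0,0,5.5],[0,0,0,0,0,0,5.5],[0,0,0,0,0,0,5.5],[0,0,0,0,0,0,5.5]]]'
```

```text
time_s: 8.75
eef_pos: [0.505, 0.0847, 0.1064]
eef_rot: [-0.04, 0.999, 0.0, 0.001]
wrist_force: [-0.3, -0.7, -0.7]
finger_gap: 0.0628
grip_force: 45.3
```

```bash
python3 -m crank '[[[0.05,-0.1,0.6,0,0,0,5.5],[0,0,0.6,0,0,0,5.5],[0,0,0.6,0,0,0,5.5],[0,0,0.3,0,0,0,5.5],[0,0,0,0,0,0,5.5],[0,0,0,0,0,0,5.5]]]' && python3 -m crank '[[[0,0,0.4,0,0,0,5.5],[0,0,0.4,0,0,0,5.5],[0,0,0,0,0,0,5.5]]]'
```

```text
time_s: 9.35
eef_pos: [0.5035, 0.0834, 0.0841]
eef_rot: [-0.04, 0.999, -0.0, -0.0]
wrist_force: [-0.3, -0.3, -1.0]
finger_gap: 0.0628
grip_force: 45.3
time_s: 9.65
eef_pos: [0.503, 0.0834, 0.0757]
eef_rot: [-0.04, 0.999, -0.0, -0.001]
wrist_force: [-1.1, 0.1, -0.3]
finger_gap: 0.0627
grip_force: 45.3
```

```bash
python3 -m crank '[[[0,0,0.3,0,0,0,5.5],[0,0,0.3,0,0,0,5.5],[0,0,0,0,0,0,5.5]]]' && python3 -m crank '[[[0,0,0.2,0,0,0,5.5],[0,0,0,0,0,0,5.5]]]'
```

```text
time_s: 9.95
eef_pos: [0.5032, 0.0834, 0.0698]
eef_rot: [-0.04, 0.999, -0.0, -0.0]
wrist_force: [-0.1, -0.0, -0.9]
finger_gap: 0.0626
grip_force: 45.3
time_s: 10.15
eef_pos: [0.5034, 0.0834, 0.0681]
eef_rot: [-0.04, 0.999, -0.0, -0.0]
wrist_force: [0.1, 0.2, -1.2]
finger_gap: 0.0627
grip_force: 45.3
```

```bash
python3 -m crank '[[[0,0,0.2,0,0,0,5.5],[0,0,0,0,0,0,5.5]]]' && python3 -m crank '[[[0,0,0.2,0,0,0,5.5],[0,0,0,0,0,0,5.5]]]'
```

```text
time_s: 10.35
eef_pos: [0.5034, 0.0834, 0.0661]
eef_rot: [-0.04, 0.999, -0.0, -0.0]
wrist_force: [0.7, 0.3, -1.2]
finger_gap: 0.0623
grip_force: 45.3
time_s: 10.55
eef_pos: [0.5038, 0.0834, 0.0654]
eef_rot: [-0.04, 0.999, 0.0, -0.0]
wrist_force: [-3.1, -0.1, 7.5]
finger_gap: 0.0631
grip_force: 46.4
```

Seated on the floor. Release and rise.

```bash
python3 -m crank '[[[0,0,0,0,0,0,7.6],[0,0,0,0,0,0,7.6],[0,0,0,0,0,0,7.6],[0,0,0,0,0,0,7.6],[0,0,-1,0,0,0,7.6],[0,0,-2,0,0,0,7.6],[0,0,-3,0,0,0,7.6],[0,0,-4,0,0,0,7.6],[0,0,-4,0,0,0,7.6],[0,0,-4,0,0,0,7.6],[0,0,0,0,0,0,7.6],[0,0,0,0,0,0,7.6]]]'; python3 -c "
from h import *
print(readout.sense()['joint_pos'])"
```

```text
time_s: 11.75
eef_pos: [0.5044, 0.0835, 0.246]
eef_rot: [-0.04, 0.999, 0.001, 0.002]
wrist_force: [-0.0, -0.1, -0.2]
finger_gap: 0.0763
grip_force: 0.0
[-0.78986422  0.12654268  0.59083356  1.95759561 -0.08136269  1.07668506
  1.4864711 ]
```

Run:
```python
from h import *
t=get_image("top");s=get_image("side")
a=np.radians(4.5);cx=np.array([np.cos(a),np.sin(a)]);cy=np.array([-np.sin(a),np.cos(a)])
C=np.array([.539,.137]);z0=.0035
def lp(r,y,n,th):
    h=C+cx*(.110-r*np.cos(th)+n*np.sin(th))+cy*y; return [*h,z0+.1+r*np.sin(th)+n*np.cos(th)]
P=[lp(.234,0,.011,1.3),lp(.221,.15,.022,1.3),lp(.221,-.15,.022,1.3),lp(.221,.15,0,1.3),lp(.221,-.15,0,1.3)]
print(np.round(P,3)); print(proj(t,P).round(1).tolist()); print(proj(s,P).round(1).tolist())
print("box foot",plane(t,[[200,146],[270,135]],0).round(3), "top edge guess z.3",plane(t,[[135,90],[270,90]],.3).round(3))
H=C+cx*.110; print("hinge",H)
T=readout.sense()['eef_pos']
for th in np.arange(1.35,-.01,-.15):
    k=.19*np.cos(th)-.022*np.sin(th); p=H+cx*(-k+.011); print(round(th,2),"front",round(k*100,2),"TCP",p.round(4),round(.1035+.19*np.sin(th)+.022*np.cos(th)+.019,4))
```

```text
[[ 0.597  0.142  0.332]
 [ 0.599  0.292  0.322]
 [ 0.623 -0.007  0.322]
 [ 0.578  0.291  0.316]
 [ 0.601 -0.009  0.316]]
[[219.6, 182.4], [158.6, 184.1], [280.2, 171.8], [159.7, 193.0], [281.1, 180.7]]
[[311.8, 131.8], [342.1, 108.3], [286.2, 168.0], [335.6, 107.3], [279.5, 166.3]]
box foot [[0.812 0.253 0.   ]
 [0.844 0.021 0.   ]] top edge guess z.3 [[0.862 0.369 0.3  ]
 [0.853 0.014 0.3  ]]
hinge [0.64866091 0.1456305 ]
1.35 front 2.01 TCP [0.6395 0.1449] 0.3127
1.2 front 4.83 TCP [0.6114 0.1427] 0.3076
1.05 front 7.55 TCP [0.5844 0.1406] 0.2983
0.9 front 10.09 TCP [0.5591 0.1386] 0.285
0.75 front 12.4 TCP [0.536  0.1368] 0.2681
0.6 front 14.44 TCP [0.5157 0.1352] 0.2479
0.45 front 16.15 TCP [0.4986 0.1338] 0.225
0.3 front 17.5 TCP [0.4852 0.1328] 0.1997
0.15 front 18.46 TCP [0.4756 0.132 ] 0.1726
0.0 front 19.0 TCP [0.4702 0.1316] 0.1445
```

```bash
python3 -m crank '[[[0,0,-4,0,0,0,0],[0,0,-4,0,0,0,0],[0,0,-4,0,0,0,0],[0,0,-3.5,0,0,0,0],[0,2.5,0,0,0,0,0],[0,2.5,0,0,0,0,0],[0,0,0,0,0,0,0],[0,0,0,0,0,0,0]]]'  && python3 -m crank '[[[-4,0,0,0,0,0,0],[-4,0,0,0,0,0,0],[-4,0,0,0,0,0,0],[-4,0,0,0,0,0,0],[0,0,0,0,0,0,0],[0,0,0,0,0,0,0],[0,0,0,0,0,0,0]]]';  python3 -c "
from h import *
print(readout.sense()['joint_pos'])"
```

```text
time_s: 12.65
eef_pos: [0.4987, 0.1335, 0.3973]
eef_rot: [-0.041, 0.999, -0.001, -0.002]
wrist_force: [0.9, -0.8, -0.1]
finger_gap: -0.0003
grip_force: 0.0
time_s: 13.35
eef_pos: [0.6583, 0.1446, 0.3992]
eef_rot: [-0.039, 0.999, -0.0, -0.001]
wrist_force: [0.3, -0.8, 0.4]
finger_gap: 0.0002
grip_force: 0.0
[-0.70980195  0.39075255  0.60561648  1.35635579 -0.21949417  1.46249607
  1.53328339]
```

```bash
python3 -m crank '[[[0,0.1,3,0,0,0,0],[0,0,3,0,0,0,0],[0,0,2.5,0,0,0,0],[0,0,0,0,0,0,0],[0,0,0,0,0,0,0],[0,0,0,0,0,0,0]]]' && python3 -m crank '[[[0.8,0,0,0,0,0,0],[0.8,0,0,0,0,0,0],[0.6,0,0,0,0,0,0],[0.5,0,0,0,0,0,0],[0,0,0,0,0,0,0],[0,0,0,0,0,0,0]]]'
```

```text
time_s: 13.95
eef_pos: [0.6597, 0.147, 0.3173]
eef_rot: [-0.04, 0.999, 0.001, 0.002]
wrist_force: [-0.0, -1.3, 0.4]
finger_gap: -0.0001
grip_force: 0.0
time_s: 14.55
eef_pos: [0.632, 0.145, 0.3144]
eef_rot: [-0.04, 0.999, 0.0, 0.0]
wrist_force: [0.2, -0.2, 0.1]
finger_gap: -0.0
grip_force: 0.0
```

```bash
python3 -m crank '[[[0.4,0,0.1,0,0,0,0],[0.4,0,0.15,0,0,0,0],[0.4,0,0.15,0,0,0,0],[0.4,0,0.15,0,0,0,0],[0.45,0,0.15,0,0,0,0],[0,0,0,0,0,0,0]]]' && python3 -m crank '[[[0.54,0,0.17,0,0,0,0],[0.54,0,0.18,0,0,0,0],[0.54,0,0.19,0,0,0,0],[0.54,0,0.19,0,0,0,0],[0.54,0,0.2,0,0,0,0],[0,0,0,0,0,0,0]]]'
```

```text
time_s: 15.15
eef_pos: [0.6106, 0.1431, 0.3068]
eef_rot: [-0.04, 0.999, -0.0, -0.001]
wrist_force: [1.4, 0.6, 1.3]
finger_gap: -0.0004
grip_force: 0.6
time_s: 15.75
eef_pos: [0.5831, 0.1409, 0.297]
eef_rot: [-0.04, 0.999, -0.0, -0.001]
wrist_force: [1.2, 0.1, 0.3]
finger_gap: 0.0
grip_force: 0.4
```

```bash
python3 -m crank '[[[0.5,0,0.24,0,0,0,0],[0.5,0,0.26,0,0,0,0],[0.5,0,0.27,0,0,0,0],[0.5,0,0.27,0,0,0,0],[0.5,0,0.28,0,0,0,0],[0,0,0,0,0,0,0]]]' && python3 -m crank '[[[0.48,0,0.31,0,0,0,0],[0.47,0,0.33,0,0,0,0],[0.46,0,0.34,0,0,0,0],[0.45,0,0.35,0,0,0,0],[0.44,0,0.36,0,0,0,0],[0,0,0,0,0,0,0]]]' && python3 -m crank '[[[0.42,0,0.38,0,0,0,0],[0.41,0,0.4,0,0,0,0],[0.4,0,0.4,0,0,0,0],[0.4,0,0.41,0,0,0,0],[0.39,0,0.42,0,0,0,0],[0,0,0,0,0,0,0]]]'
```

```text
time_s: 16.35
eef_pos: [0.5583, 0.1391, 0.2838]
eef_rot: [-0.04, 0.999, -0.0, -0.001]
wrist_force: [-0.4, -0.3, -0.3]
finger_gap: 0.0001
grip_force: 0.2
time_s: 16.95
eef_pos: [0.5354, 0.1373, 0.2668]
eef_rot: [-0.04, 0.999, -0.0, -0.001]
wrist_force: [-0.2, -0.2, 0.5]
finger_gap: -0.0001
grip_force: 0.1
time_s: 17.55
eef_pos: [0.5154, 0.1356, 0.2466]
eef_rot: [-0.04, 0.999, -0.0, -0.001]
wrist_force: [0.3, -0.8, 0.9]
finger_gap: 0.0001
grip_force: 0.2
```

Run:
```python
from h import *
import cv2
s=get_image("side")["frame"]
cv2.imwrite("pics/l1.png",cv2.resize(s[80:260,200:400],None,fx=3,fy=3)[:,:,::-1])
```

```text
(no output)
```

View pics/l1.png

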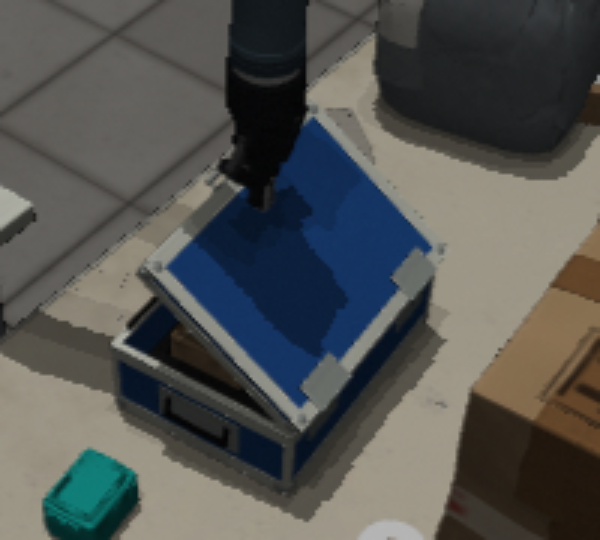

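The lid follows the fingertip (contact at (262,205) in the crop), at about 0.6 rad, and the parcel sits inside the case.

```bash
python3 -m crank '[[[0.36,0,0.44,0,0,0,0],[0.35,0,0.45,0,0,0,0],[0.34,0,0.46,0,0,0,0],[0.33,0,0.47,0,0,0,0],[0.32,0,0.47,0,0,0,0],[0,0,0,0,0,0,0]]]' && python3 -m crank '[[[0.29,0,0.49,0,0,0,0],[0.28,0,0.5,0,0,0,0],[0.27,0,0.51,0,0,0,0],[0.26,0,0.51,0,0,0,0],[0.25,0,0.52,0,0,0,0],[0,0,0,0,0,0,0]]]' && python3 -m crank '[[[0.22,0,0.53,0,0,0,0],[0.2,0,0.53,0,0,0,0],[0.19,0,0.54,0,0,0,0],[0.18,0,0.55,0,0,0,0],[0.17,0,0.55,0,0,0,0],[0,0,0,0,0,0,0]]]'
```

```text
time_s: 18.2
eef_pos: [0.4985, 0.1341, 0.2237]
eef_rot: [-0.04, 0.999, -0.0, -0.001]
wrist_force: [-0.4, -0.2, 0.2]
finger_gap: 0.0002
grip_force: 0.2
time_s: 18.8
eef_pos: [0.4853, 0.133, 0.1984]
eef_rot: [-0.04, 0.999, -0.0, -0.001]
wrist_force: [0.6, -0.8, 1.1]
finger_gap: 0.0001
grip_force: 0.3
time_s: 19.4
eef_pos: [0.4759, 0.1323, 0.1715]
eef_rot: [-0.04, 0.999, -0.0, -0.001]
wrist_force: [0.1, -0.5, 1.4]
finger_gap: -0.0
grip_force: 0.3
```

```bash
python3 -m crank '[[[0.1,0,0.3,0,0,0,0],[0.1,0,0.3,0,0,0,0],[0.1,0,0.3,0,0,0,0],[0,0,0,0,0,0,0]]]' && python3 -m crank '[[[0.05,0,0.2,0,0,0,0],[0.05,0,0.2,0,0,0,0],[0,0,0,0,0,0,0]]]'
```

```text
time_s: 19.8
eef_pos: [0.4737, 0.1321, 0.1632]
eef_rot: [-0.04, 0.999, -0.0, 0.0]
wrist_force: [1.0, -0.2, 0.6]
finger_gap: 0.0001
grip_force: 0.3
time_s: 20.1
eef_pos: [0.4731, 0.1321, 0.1599]
eef_rot: [-0.04, 0.999, 0.0, 0.0]
wrist_force: [0.6, -0.6, 2.4]
finger_gap: -0.0
grip_force: 1.8
```

```bash
for i in 1 2 3 4; do :; done; python3 -m crank '[[[0.03,0,0.15,0,0,0,0],[0,0,0,0,0,0,0]]]' && python3 -m crank '[[[0.03,0,0.15,0,0,0,0],[0,0,0,0,0,0,0]]]' && python3 -m crank '[[[0.02,0,0.15,0,0,0,0],[0,0,0,0,0,0,0]]]'
```

```text
time_s: 20.3
eef_pos: [0.4728, 0.1321, 0.1587]
eef_rot: [-0.04, 0.999, 0.0, 0.0]
wrist_force: [-0.2, -1.1, 5.1]
finger_gap: -0.0001
grip_force: 3.0
time_s: 20.5
eef_pos: [0.4727, 0.1321, 0.1575]
eef_rot: [-0.04, 0.999, 0.0, 0.0]
wrist_force: [-1.1, -0.3, 7.5]
finger_gap: -0.0001
grip_force: 3.8
time_s: 20.7
eef_pos: [0.4725, 0.132, 0.1563]
eef_rot: [-0.04, 0.999, 0.0, 0.0]
wrist_force: [-2.1, -1.0, 10.1]
finger_gap: -0.0
grip_force: 4.7
```

```bash
python3 -m crank '[[[0.01,0,0.12,0,0,0,0],[0,0,0,0,0,0,0]]]' && python3 -m crank '[[[0.01,0,0.12,0,0,0,0],[0,0,0,0,0,0,0]]]' && python3 -m crank '[[[0.01,0,0.12,0,0,0,0],[0,0,0,0,0,0,0]]]' | grep -E 'eef_pos|wrist'
```

```text
time_s: 20.9
eef_pos: [0.4723, 0.132, 0.1553]
eef_rot: [-0.04, 0.999, 0.0, -0.0]
wrist_force: [-2.0, -1.0, 10.5]
finger_gap: -0.0003
grip_force: 5.6
time_s: 21.1
eef_pos: [0.4721, 0.132, 0.1542]
eef_rot: [-0.04, 0.999, 0.0, -0.0]
wrist_force: [-3.2, -1.5, 12.5]
finger_gap: -0.0002
grip_force: 6.0
eef_pos: [0.4717, 0.132, 0.1521]
wrist_force: [-2.0, -1.0, 5.4]
```

```bash
python3 -m crank '[[[0,0,0.1,0,0,0,0],[0,0,0,0,0,0,0]]]' | grep -E 'eef_pos|wrist' && python3 -m crank '[[[0,0,0.1,0,0,0,0],[0,0,0,0,0,0,0]]]' | grep -E 'eef_pos|wrist'&& python3 -m crank '[[[0,0,0.08,0,0,0,0],[0,0,0,0,0,0,0]]]' | grep -E 'eef_pos|wrist'
```

```text
eef_pos: [0.4716, 0.132, 0.1508]
wrist_force: [-1.3, -1.6, 6.1]
eef_pos: [0.4715, 0.132, 0.1502]
wrist_force: [-3.0, -1.0, 9.3]
eef_pos: [0.4714, 0.1319, 0.1496]
wrist_force: [-4.2, -1.9, 10.1]
```

```bash
python3 -m crank '[[[0,0,0.08,0,0,0,0],[0,0,0,0,0,0,0]]]' | grep -E 'eef_pos|wrist' && python3 -m crank '[[[0,0,0.06,0,0,0,0],[0,0,0,0,0,0,0]]]' | grep -E 'eef_pos|wrist'&& python3 -m crank '[[[0,0,0.06,0,0,0,0],[0,0,0,0,0,0,0]]]' | grep -E 'eef_pos|wrist'
```

```text
eef_pos: [0.4714, 0.1319, 0.149]
wrist_force: [-4.7, -1.4, 12.2]
eef_pos: [0.4712, 0.1319, 0.1485]
wrist_force: [-5.6, -2.6, 13.2]
eef_pos: [0.4713, 0.1319, 0.1484]
wrist_force: [-5.7, -2.1, 16.6]
```

```bash
python3 -m crank '[[[0.05,0,0.02,0,0,0,0],[0,0,0,0,0,0,0]]]' | grep -E 'eef_pos|wrist' ; python3 -m crank '[[[0,0,0.03,0,0,0,0],[0,0,0,0,0,0,0]]]' | grep -E 'eef_pos|wrist'
python3 - <<'E'
from h import *
import cv2
t=get_image("top")["frame"];s=get_image("side")["frame"]
a=cv2.resize(t[230:280,200:265],None,fx=6,fy=6,interpolation=cv2.INTER_CUBIC)
b=cv2.resize(s[140:190,225:290],None,fx=6,fy=6,interpolation=cv2.INTER_CUBIC)
cv2.imwrite("pics/c1.png",np.hstack([a,b])[:,:,::-1])
E
```

```text
eef_pos: [0.4712, 0.1319, 0.1484]
wrist_force: [-5.2, -1.5, 15.9]
eef_pos: [0.4713, 0.1319, 0.1483]
wrist_force: [-6.4, -1.8, 17.7]
```

View pics/c1.png

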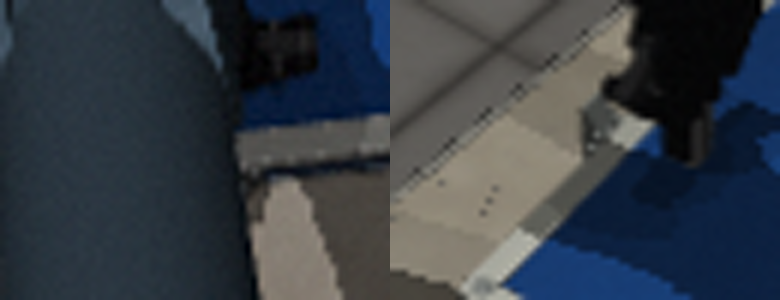

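```bash
python3 -m crank '[[[0.15,0,0,0,0,0,0],[0,0,0,0,0,0,0]]]' | grep -E 'eef_pos|wrist' ; python3 -m crank '[[[0,0,0.03,0,0,0,0],[0,0,0,0,0,0,0]]]' | grep -E 'eef_pos|wrist'
```

```text
eef_pos: [0.4712, 0.1319, 0.1484]
wrist_force: [-2.5, -1.7, 14.1]
eef_pos: [0.4711, 0.1319, 0.1484]
wrist_force: [-3.3, -2.5, 16.5]
```

```bash
python3 -m crank '[[[0.03,0,0.04,0,0,0,0],[0,0,0,0,0,0,0]]]' | grep -E 'eef_pos|wrist' ; python3 -m crank '[[[0.03,0,0.04,0,0,0,0],[0,0,0,0,0,0,0]]]' | grep -E 'eef_pos|wrist'
```

```text
eef_pos: [0.4711, 0.1319, 0.1483]
wrist_force: [-3.0, -0.8, 18.8]
eef_pos: [0.4711, 0.1319, 0.1481]
wrist_force: [-4.2, -3.1, 19.2]
```

```bash
python3 -m crank '[[[0.03,0,0.03,0,0,0,0],[0,0,0,0,0,0,0]]]' | grep -E 'eef_pos|wrist' ; for i in 1; do python3 -m crank '[[[0,0,-0.2,0,0,0,0],[0,0,0,0,0,0,0]]]' | grep -E 'eef_pos|wrist'; python3 -m crank '[[[0,0,-0.2,0,0,0,0],[0,0,0,0,0,0,0]]]' | grep -E 'eef_pos|wrist'; done
```

```text
eef_pos: [0.4711, 0.1319, 0.148]
wrist_force: [-3.6, -2.1, 19.3]
eef_pos: [0.4709, 0.132, 0.1485]
wrist_force: [0.2, -1.3, 10.2]
eef_pos: [0.4688, 0.132, 0.1487]
wrist_force: [0.1, -0.0, 5.2]
```

```bash
python3 -m crank '[[[0,0,-0.2,0,0,0,0],[0,0,0,0,0,0,0]]]' | grep -E 'eef_pos|wrist'; python3 -m crank '[[[0,0,-0.2,0,0,0,0],[0,0,0,0,0,0,0],[0,0,0,0,0,0,0]]]' | grep -E 'eef_pos|wrist';python3 -m crank '[[[0,0,-0.2,0,0,0,0],[0,0,0,0,0,0,0],[0,0,0,0,0,0,0]]]' | grep -E 'eef_pos|wrist'
```

```text
eef_pos: [0.4681, 0.1318, 0.1502]
wrist_force: [0.5, -0.9, 0.4]
eef_pos: [0.4686, 0.1318, 0.1526]
wrist_force: [-0.6, 0.0, 0.0]
eef_pos: [0.4689, 0.1318, 0.1549]
wrist_force: [0.1, 0.1, -0.1]
```

Force is zero while the lid stays down, which suggests it latched. Back off and look.

```bash
python3 -m crank '[[[0,0,-1,0,0,0,0],[0,0,-2,0,0,0,0],[0,0,-4,0,0,0,0],[0,0,-4,0,0,0,0],[0,0,-4,0,0,0,0],[0,-4,0,0,0,0,0],[0,-4,0,0,0,0,0],[0,-4,0,0,0,0,0],[0,-4,0,0,0,0,0],[0,-4,0,0,0,0,0],[0,-4,0,0,0,0,0],[0,0,0,0,0,0,0]]]'
python3 - <<'E'
from h import *
import cv2
t=get_image("top")["frame"];s=get_image("side")["frame"]
a=cv2.resize(t[160:290,110:440],(780,307),interpolation=cv2.INTER_CUBIC)
b=cv2.resize(s[140:230,225:355],(390,270),interpolation=cv2.INTER_CUBIC)
c=cv2.resize(s[140:185,240:305],(390,270),interpolation=cv2.INTER_CUBIC)
cv2.imwrite("pics/f1.png",np.vstack([a,np.hstack([b,c])])[:,:,::-1])
E
```

```text
time_s: 26.4
eef_pos: [0.4873, -0.1151, 0.3061]
eef_rot: [-0.034, 0.999, -0.001, 0.001]
wrist_force: [-0.8, 0.4, -0.9]
finger_gap: -0.0
grip_force: 0.0
```

View pics/f1.png

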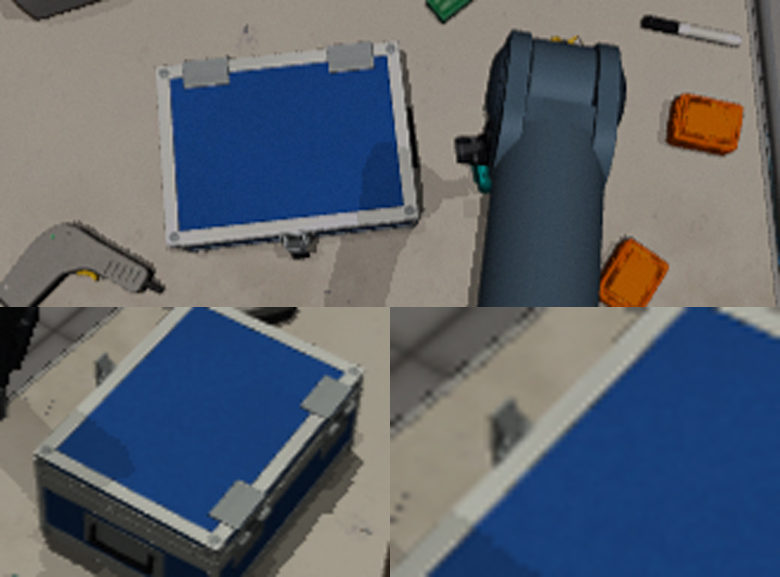

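The lid lies flat and shut with the hook upright over the strike bar (the top view shows the catch at (297,243)). It has stayed shut without contact, and the bystanders are unmoved.

```bash
python3 -c "
from rig import sign_off
print(sign_off())"
```

```text
the job is handed in; nothing more can be done
None
```

The brown parcel is in the empty foam pocket, and the lid was pressed down gently to the catch (readings peaked at about 20 N against the 25 N limit). The lid stayed shut after I backed off, which I take as latched since I couldn't see the snap itself; the job was handed in at about 26 s.

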